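# Fit the oblique spot lamp in the specimen stage

## Robot

A 6-joint arm with a two-finger parallel gripper is mounted at the origin on the work surface. World frame = base frame: x ahead of the robot, y to its left, z up, the work surface at z = 0. Lengths are in mm, angles in degrees, forces in N, time in s.
With the tool pointing down it reaches from about 300 to 850 mm from the base axis. Payload 4.2 kg.
Tool frame: the origin (TCP) lies between the finger pads; the fingertips stand 19 mm ahead of it and the grasp point (between the pads) is the TCP (env.tips_ahead is the distance from the TCP to the fingertips, in mm); z points along the fingers, y is the direction in which the jaws open and shut (so a half turn about z gives the same grasp; the last joint's range is limited). The gripper opens to 91 mm and grips with 3 to 60 N. Pads are 32 mm wide; open, the fingers measure 118 mm over their backs; the gripper's body (76 mm by 178 mm) begins 60 mm behind the grasp point.
Start: joints at [-64.687, 18.312, 89.639, -0, 72.044, -1.146], TCP at [256.202, -514.783, 232.976] pointing down, gripper open.
Joint ranges: [-177.97, 177.97], [-48.28, 115.42], [12.27, 149.76], [-77.06, 257.06], [2.81, 150.46], [-146.56, 146.56]. Speed limits (degrees/s): [147.25, 147.25, 180, 180, 180, 180].

## Interface

Orientations are given as [roll, pitch, yaw] about the fixed x, y, z axes, in that order (R = Rz(yaw) Ry(pitch) Rx(roll)).
In Python, from workcell import telemetry, viewer, job_done, env gives the robot as it stands. The module is installed in compiled form; this text tells all that it offers.
- The arm moves only by the shell command python3 -m jog 'ROWS' [FORCE]. ROWS is JSON, a list of rows, each a list of 3 entries, a list of its own where there are three numbers: the shift along the tool's x, y, z in cm, then the turn about the tool's z in degrees, then the opening, from 0 (shut) to 1 (fully open). A call has 1 to 10 rows; each row shifts and turns the pose as measured when the row begins, along the tool's axes as they then stand; what a row does not reach is not made up. A row lasts 1/8 s, in which the tool goes at most 62.5 mm and 10.7 degrees, less where a joint would pass 70% of its speed; a pose out of reach is approached as far as the arm can. A call is refused whole if a number of a shift passes 6.25 or a number of a turn 10.7, either way. A call with a gripper value outside its range is refused whole. The fingers move at their own pace and stop on an object; FORCE is the grip in N (left out, the last holds). Time passes only in rows, so rows that do not move let the fingers close. It gives the time, the measured TCP pose, the force and the opening at its end, in the units of the state.
- telemetry.state(): the state, without advancing time (a new reading comes with each control period).
- viewer.grab_frame(name): name is "side" or "top"; returns a dict with "color" (480x640x3 uint8, red, green, blue), "K" (3x3 intrinsics, pixels), "rvec" (rotation vector, rad) and "tvec" (3), from world to camera coordinates, as OpenCV has them. Camera axes: x right, y down, z forward; pixel columns grow to the right and rows downward; lengths in mm; the calibration is good to about 2 mm. A picture is of the moment at which its call begins. There is no depth.
- job_done(): hands the job in, once; it reports no verdict.
The state is a dict: "time_s": time; "qpos": joint angles; "qvel": joint speeds; "effort": joint torques, N m; "ee_pos": TCP position; "ee_rot": TCP orientation; "force": force on the tool from outside, world axes, zero at the start; "torque": the same for the moment, N m; "gripper_width": finger opening in mm.
Only numpy, scipy, OpenCV 4.12 (cv2) and the standard library are available. Lean on these libraries where they do the work, as an engineer would, in place of code of your own. Each camera call takes 0.05 s, during which the arm holds its last target. There are 200 camera calls.

## Task

Pull the blanking plug out of the leaning lamp port on the specimen stage and put it down gently in the aluminium tray, standing or lying. Then take the spot lamp, the rod with the tall round handle, from the rack and push its barrel through the port until its flange sits flush on the port, and let go. Leave the other two rods, the bottle and the mouse where they are.

Things in the scene. Friction and masses are not known exactly. Their poses are not given: they have to be found in the camera images.
- port: dark steel block 50 x 52 x 28 mm with a 17 mm round through-hole, 2 mm chamfer, fixed between two 10 mm cheeks (at y = -31, +31 mm, below its upper face) on the white stage base. Origin: hole centre in the upper face, 150 mm above the table. z: the hole axis, up and out, leaning 35 degrees from vertical roughly towards the robot; y level; x rises away. Free space below the hole for the barrel.
- plug_grip (a point): blanking plug, 71 mm long, 60 g, loose in the port at the start: steel stem 14 mm thick and 26 mm long, blunt, in the hole, steel flange 32 mm wide and 5 mm thick on the port face, black round knob 20 mm thick and 40 mm long. The point lies on its axis in the knob, 25 mm above the flange underside, 51 mm from the stem end; z: along the axis from stem to knob.
- lamp_grip (a point): spot lamp, 162 mm long, 120 g, hanging upright in one of the rack holes: steel barrel 14 mm thick, 95 mm long, last 12 mm tapered to 6 mm; steel flange 32 mm wide, 5 mm thick, on the rack; black round handle 25 mm thick, 62 mm high (the tallest head). The point: on the axis mid-handle, 36 mm above the flange underside, 131 mm from the tip; z: from barrel to handle.
- rack: grey rack, 240 x 70 mm, top at 114 mm, with three 18 mm holes in a row along its x axis at x = -80, 0 and 80 mm; origin in the middle of its underside on the table; fixed in the episode, on the robot's left or right
- tray: open aluminium tray, outside 200 (x) x 160 (y) x 28 mm, walls 4 mm, floor 4 mm thick; origin in the middle of its underside on the table; fixed in the episode, on the side opposite the rack
- probe_head (a point): bystander in the rack: steel rod with flange and a black ball 32 mm in diameter; the point is the ball's centre, 36 mm above the rack's top
- tkey_head (a point): bystander in the rack: steel rod with flange and a black T-bar 56 mm long; the point is the bar's middle, 36 mm above the rack's top
- bottle: bystander: amber bottle 40 mm in diameter, 90 mm high, beyond the stage on the left; origin at its underside
- mouse: bystander: black computer mouse 110 x 60 x 31 mm beyond the stage on the right; origin at its underside

How it is judged (in metres and radians):
On the way, in this order (a step that is already met when the one before it is completed fails the run):
1. the plug is in the tray, let go (x of plug_grip in the frame of tray between -0.096 and 0.096 m and y of plug_grip in the frame of tray between -0.076 and 0.076 m and z of plug_grip in the frame of tray below 0.065 m and contact force between plug and the fingers below 0.2 N), for 0.2 s.
2. the lamp's barrel is through the port and its flange on the port's face (x of lamp_grip in the frame of port between -0.008 and 0.008 m and y of lamp_grip in the frame of port between -0.008 and 0.008 m and z of lamp_grip in the frame of port between 0.03 and 0.04 m and angle between the z axis of lamp_grip and the z axis of port, either way round below 0.12 rad), for 0.2 s.
At the end, for the whole second after the job is handed in: The plug is in the tray (its point inside the walls and less than 65 mm above the tray's underside), and the lamp stands in the port, within 7 degrees of the hole's axis, its flange within 4 mm of the port's upper face, both at rest (all of step 2 and x of plug_grip in the frame of tray between -0.096 and 0.096 m and y of plug_grip in the frame of tray between -0.076 and 0.076 m and z of plug_grip in the frame of tray below 0.065 m and linear speed of lamp below 0.02 m/s and linear speed of plug below 0.05 m/s); the robot touches nothing.
It fails at once if the plug is dropped from a height (over about 70 mm) or thrown (linear speed of plug above 1.2 m/s and contact force between plug and the fingers below 0.1 N).
It fails at once if another rod is moved more than 20 mm (distance of any of probe_head, tkey_head from where it was at the start of the episode above 0.02 m).
It fails at once if the bottle or the mouse is moved more than 20 mm (distance of any of bottle, mouse from where it was at the start of the episode above 0.02 m).
It also fails if it takes over 61 s, if anything falls off the work surface, if the arm or the gripper's body presses on something with over 40 N, if the wrist force passes 120 N, or if a joint passes its speed limit or range.

## Working session

There is one attempt and no reset: what is moved stays moved. The work goes in short steps, Python scripts to look and compute and a shell command to move; the robot and the scene stay as the last step left them, time stands still between calls to the robot, and variables do not carry over. Pictures are saved under pics/ and viewed, about 8 in all and at most 12, crops included, and the job is handed in when it is done.

```bash
mkdir -p pics; python3 - <<'E'
from workcell import telemetry, viewer, env
import cv2
print(telemetry.state())
for n in("side","top"):
    f=viewer.grab_frame(n); cv2.imwrite(f"pics/{n}0.png",f["color"][:,:,::-1]); print(n,f["K"],f["rvec"],f["tvec"])
E
```

```text
{'time_s': 0.0, 'qpos': array([-6.46862390e+01,  1.83516363e+01,  8.97073398e+01, -7.58498215e-04,
        7.20425409e+01, -1.14569559e+00]), 'qvel': array([ 0.00570274, -0.05166938, -0.04654076,  0.02236684,  0.05872769,
       -0.0191648 ]), 'effort': array([ 4.00058634e-03, -4.12454689e+01, -2.31971061e+01,  7.31859938e-02,
        4.57126228e-02, -1.29950263e-04]), 'ee_pos': array([ 255.99627906, -514.34129678,  232.11396521]), 'ee_rot': array([-1.79898489e+02, -1.30882411e-03,  2.64596899e+01]), 'force': array([-0.7627002 ,  0.89328847, -0.05864107]), 'torque': array([-0.00896351,  0.03264209, -0.01279257]), 'gripper_width': 91.26846223197478}
side [[575.00978074   0.         319.70061734]
 [  0.         575.00978074 229.95692789]
 [  0.           0.           1.        ]] [ 0.39163913 -2.72036303  1.22557237] [525.35408535 186.50661011 996.1946296 ]
top [[602.26594179   0.         317.22350684]
 [  0.         602.26594179 241.33099813]
 [  0.           0.           1.        ]] [ 2.15254759 -2.15647556  0.12565634] [  30.67482256  557.53731965 1453.87766849]
```

View pics/side0.png

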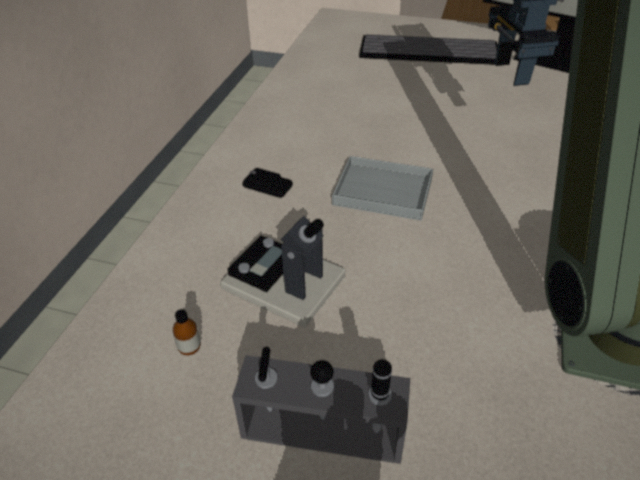

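View pics/top0.png

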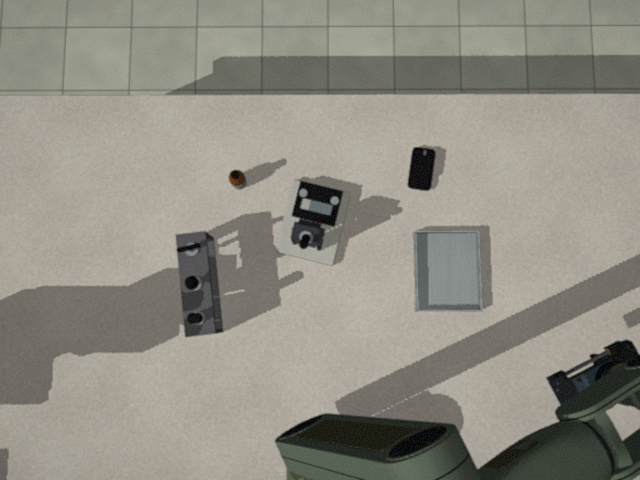

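The top view shows the tray at (448,270), plug knob at (304,240) and rack around (197,285). The three rods run T-key (190,247), ball (192,283) and lamp (195,318), so the lamp is nearest the robot. In the side view the lamp is at (381,380) and the plug at (312,230). I'll enlarge the port and the lamp.

```bash
python3 - <<'E'
import cv2,numpy as np
s=cv2.imread("pics/side0.png");t=cv2.imread("pics/top0.png")
def c(i,u,v,w=50,h=37):
    return cv2.resize(i[v-h:v+h,u-w:u+w],(400,296),interpolation=cv2.INTER_CUBIC)
m=np.vstack([np.hstack([c(s,312,240),c(t,308,240)]),np.hstack([c(s,380,385),c(t,200,315)])])
m=cv2.convertScaleAbs(m,alpha=1.6,beta=10)
cv2.imwrite("pics/crop0.png",m)
E
```

```text
(no output)
```

View pics/crop0.png

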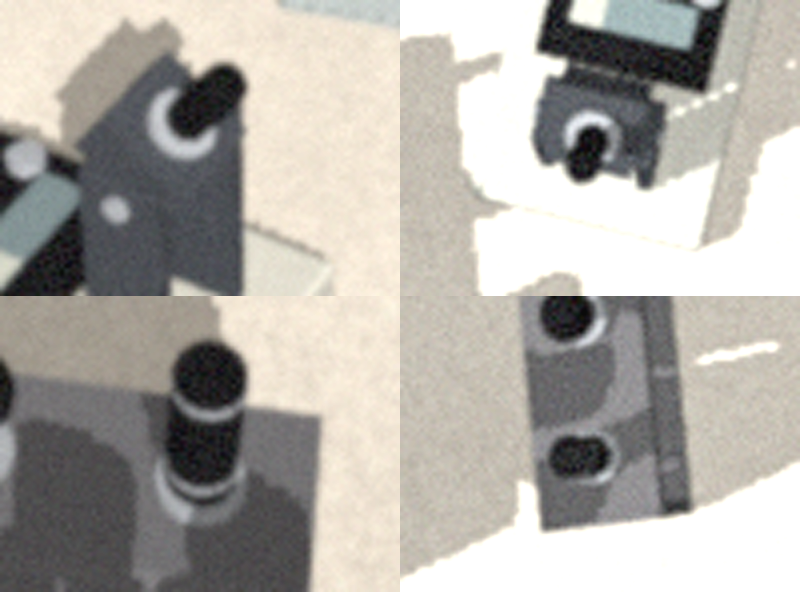

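The flange ring and knob of the plug are clear: (308,234) to (319,223) in the side view, (306,237) to (304,245) in the top view. The lamp's cap centre is at (382,368) in the side view and about (192,318) in the top view. Next I triangulate.

```bash
cat > h.py <<'E'
import cv2,numpy as np
from workcell import viewer,telemetry
from scipy.spatial.transform import Rotation as R
def cam(f):
    Rm=cv2.Rodrigues(np.array(f["rvec"],float))[0]; return f["K"],Rm,np.array(f["tvec"],float).ravel()
def ray(c,uv):
    K,Rm,t=c; d=Rm.T@np.linalg.solve(K,[*uv,1]); return -Rm.T@t,d/np.linalg.norm(d)
def onz(c,uv,z):
    o,d=ray(c,uv); return o+d*(z-o[2])/d[2]
def tri(cs,a,ct,b):
    o1,d1=ray(cs,a);o2,d2=ray(ct,b)
    s,u=np.linalg.lstsq(np.c_[d1,-d2],o2-o1,rcond=None)[0]
    p,q=o1+s*d1,o2+u*d2; return (p+q)/2,np.linalg.norm(p-q)
def proj(c,p):
    K,Rm,t=c; return cv2.projectPoints(np.array(p,float).reshape(-1,3),Rm,t,K,None)[0].reshape(-1,2)
E
python3 - <<'E'
from h import *
np.set_printoptions(precision=1,suppress=True)
S=viewer.grab_frame("side");T=viewer.grab_frame("top");cs,ct=cam(S),cam(T)
print("cams",ray(cs,(0,0))[0],ray(ct,(0,0))[0])
print("flange",tri(cs,(307.7,234),ct,(306,236.7)))
print("knobend",tri(cs,(319,223),ct,(304.2,245)))
print("cap",tri(cs,(382.2,368),ct,(192,317.7)), onz(cs,(382.2,368),181),onz(ct,(192,317.7),181))
print("lampflange",onz(cs,(380,396),119))
def ang(c,a,b,z):
    d=onz(c,b,z)-onz(c,a,z);return np.degrees(np.arctan2(d[1],d[0]))
o=np.array((258,203))
f=lambda u,v:o+np.array((u-400,v))/4
print("yaw",ang(ct,f(475,202),f(705,248),10)+90,ang(ct,f(705,248),f(765,0),10),ang(ct,f(540,50),f(705,90),20)+90)
# tray, table masks
t=T["color"].astype(int)
for c in [(416,231),(481,230),(482,310),(416,310)]: print("tray",onz(ct,c,28))
o2=np.array((150,278)); g=lambda u,v:o2+np.array((u-400,v-296))/4
print("rack",[onz(ct,p,114) for p in (g(543,530),g(645,518),g(690,512),(177,235),(209,233))])
E
```

```text
cams [312.8 745.9 805.6] [ 374.4   19.6 1511.6]
flange (array([552.6,  54.2, 152.5]), np.float64(2.0674464086766697))
knobend (array([530.4,  57.5, 185.1]), np.float64(0.8451537281441759))
cap (array([370.7, 304.1, 179.4]), np.float64(0.8578933912581475)) [370.1 305.2 181. ] [371.1 303.8 181. ]
lampflange [369.2 306.6 119. ]
yaw -11.462224115100398 -13.831976350679104 -13.92074449354567
tray [ 583.7 -215.8   28. ]
tray [ 585.8 -377.1   28. ]
tray [ 388.4 -372.6   28. ]
tray [ 388.7 -211.6   28. ]
rack [array([328.2, 331.4, 114. ]), array([334.9, 272.9, 114. ]), array([338.3, 247.1, 114. ]), array([563.4, 358. , 114. ]), array([568. , 282.9, 114. ])]
```

```bash
python3 -m jog '[[[0,0,0],9.75,1],[[0,0,0],9.75,1],[[0,0,0],9.75,1],[[0,0,0],9.75,1],[[0,0,0],0,1]]'; python3 -m jog 2>&1 | head
```

```text
time_s: 0.82
ee_pos: [255.8, -513.8, 231.1]
ee_rot: [-179.8, 0.1, -13.7]
force: [-0.1, 0.2, -0.3]
gripper_width: 91.2
invalid input
```

```bash
cat >> h.py <<'E'
def to(p):
    s=telemetry.state(); Rm=R.from_euler("xyz",s["ee_rot"],degrees=True).as_matrix()
    print("delta tool cm",np.round(Rm.T@(np.array(p)-s["ee_pos"])/10,2),"rot",np.round(s["ee_rot"],1))
E
python3 -m jog '[[[1.3,-5.9,-0.5],0,1],[[1.3,-5.9,-0.5],0,1],[[1.3,-5.9,-0.5],0,1],[[1.3,-5.9,-0.5],0,1],[[1.3,-5.9,-0.5],0,1],[[1.3,-5.9,0],0,1],[[1.3,-5.9,0],0,1],[[1.3,-5.9,0],0,1],[[1.3,-5.9,0],0,1],[[0,0,0],0,1]]' 10
python3 -c "
from h import *
to((536.3,56.7,240))"
```

```text
time_s: 2.08
ee_pos: [497.3, -9.0, 258.0]
ee_rot: [-179.8, -0.2, -12.0]
force: [0.3, -0.4, -0.4]
gripper_width: 91.1
delta tool cm [ 2.44 -7.23  1.84] rot [-179.8   -0.2  -12. ]
```

```bash
python3 -m jog '[[[1.2,-3.6,0],0.5,1],[[1.2,-3.6,0],0.5,1],[[0,0,0],0,1],[[0,0,0],0,0.6],[[0,0,1.8],0,0.6],[[0,0,0],0,0.6]]'
python3 - <<'E'
from h import *
to((536.3,56.7,177.9))
ims=[]
for n in("side","top"):
    f=viewer.grab_frame(n); u,v=proj(cam(f),(536,57,178))[0].astype(int)
    ims.append(cv2.resize(f["color"][v-50:v+50,u-50:u+50,::-1],(400,400),interpolation=cv2.INTER_CUBIC)); print(n,u,v)
cv2.imwrite("pics/c1.png",cv2.convertScaleAbs(np.hstack(ims),alpha=1.6,beta=10))
E
```

```text
time_s: 2.82
ee_pos: [534.2, 51.8, 239.9]
ee_rot: [179.9, -0.1, -12.7]
force: [0.7, -0.9, 0.6]
gripper_width: 64.3
delta tool cm [ 0.09 -0.53  6.2 ] rot [ 1.799e+02 -1.000e-01 -1.270e+01]
side 315 225
top 304 243
```

View pics/c1.png

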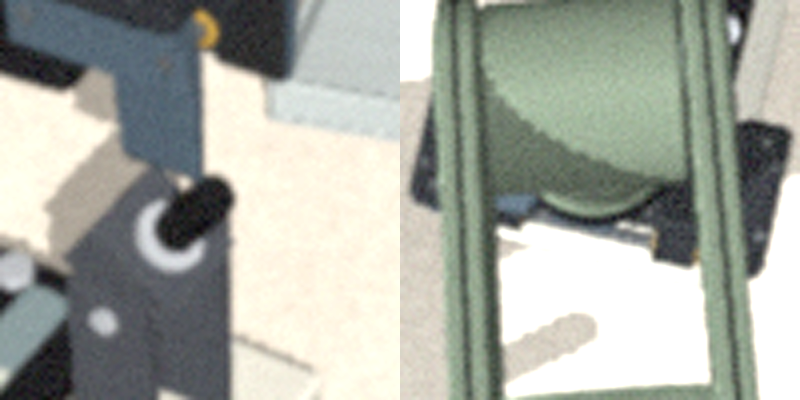

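In the side view the fingers hang over the knob at about (215,195) of the crop, which fits the estimate. The top view is blocked by the arm. I'll descend.

```bash
python3 -m jog '[[[0.1,-0.5,0],0,0.6],[[0,0,2.5],0,0.6],[[0,0,2.5],0,0.6],[[0,0,0.9],0,0.6],[[0,0,0],0,0.6]]' 
python3 - <<'E'
from h import *
to((536.3,56.7,177.9))
E
```

```text
time_s: 3.55
ee_pos: [540.8, 57.1, 185.3]
ee_rot: [-179.8, -0.7, -12.8]
force: [-1.2, 0.2, 1.2]
gripper_width: 54.4
delta tool cm [-0.44  0.14  0.74] rot [-179.8   -0.7  -12.8]
```

```bash
python3 -m jog '[[[-0.5,0,0.5],0,0.6],[[-0.1,0,0.2],0,0.6],[[0,0,0],0,0],[[0,0,0],0,0],[[0,0,0],0,0],[[0,0,0],0,0]]' 25
python3 - <<'E'
from h import *
to((536.3,56.7,177.9))
f=viewer.grab_frame("side"); u,v=proj(cam(f),(536,57,178))[0].astype(int)
cv2.imwrite("pics/c2.png",cv2.convertScaleAbs(cv2.resize(f["color"][v-50:v+50,u-50:u+50,::-1],(400,400),interpolation=cv2.INTER_CUBIC),alpha=1.6,beta=10))
E
```

```text
time_s: 4.3
ee_pos: [536.1, 58.1, 180.6]
ee_rot: [-179.8, -1.0, -12.7]
force: [0.6, -1.7, 0.4]
gripper_width: 19.8
delta tool cm [0.04 0.13 0.27] rot [-179.8   -1.   -12.7]
```

```bash
python3 -m jog '[[[-0.57,0,-0.82],0,0],[[-0.57,0,-0.82],0,0],[[-0.57,0,-0.82],0,0],[[-0.57,0,-0.82],0,0],[[-0.57,0,-0.82],0,0],[[-0.57,0,-0.82],0,0],[[0,0,0],0,0]]'
python3 - <<'E'
from h import *
f=viewer.grab_frame("side"); u,v=proj(cam(f),(530,57,190))[0].astype(int)
cv2.imwrite("pics/c2.png",cv2.convertScaleAbs(cv2.resize(f["color"][v-60:v+60,u-60:u+60,::-1],(480,480),interpolation=cv2.INTER_CUBIC),alpha=1.6,beta=10))
E
```

```text
time_s: 5.22
ee_pos: [499.1, 67.1, 233.4]
ee_rot: [-179.7, -1.1, -12.7]
force: [0.3, -0.0, -0.6]
gripper_width: 19.6
```

View pics/c2.png

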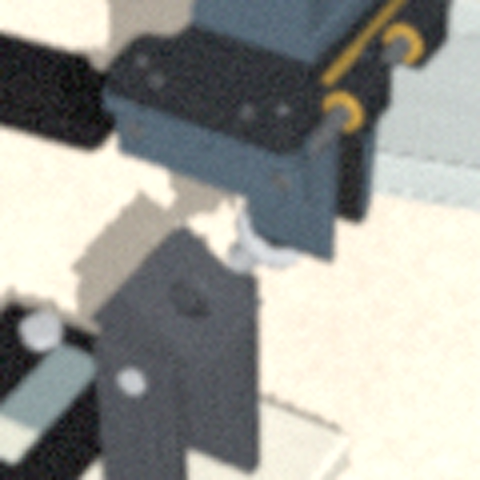

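The plug is out and held in the jaws, and the open hole shows at (188,297) of the crop. I'll carry it to the tray.

```bash
python3 -m jog '[[[0.5,3.0,-0.5],0,0],[[0.9,5.4,0],0,0],[[0.9,5.4,0],0,0],[[0.9,5.4,0],0,0],[[0.9,5.4,0],0,0],[[0.9,5.4,0],0,0],[[0.6,3.5,0],0,0],[[0.2,1.5,0],0,0],[[0,0,0],0,0]]' 30
python3 - <<'E'
from h import *
to((478,-294,62))
E
```

```text
time_s: 6.4
ee_pos: [479.3, -297.7, 233.0]
ee_rot: [-179.6, -0.8, -12.6]
force: [-0.8, -0.0, -0.3]
gripper_width: 19.5
delta tool cm [-0.45 -0.2  17.09] rot [-179.6   -0.8  -12.6]
```

```bash
python3 -m jog '[[[0,0,3],0,0],[[0,0,4],0,0],[[0,0,4],0,0],[[0,0,2.5],0,0],[[0,0,1],0,0],[[0,0,0.8],0,0],[[0,0,0],0,0]]'
python3 - <<'E'
from h import *
to((478,-294,60))
ims=[]
for n in("side","top"):
    f=viewer.grab_frame(n); u,v=proj(cam(f),(485,-294,40))[0].astype(int)
    ims.append(cv2.resize(f["color"][v-50:v+50,u-50:u+50,::-1],(400,400),interpolation=cv2.INTER_CUBIC))
cv2.imwrite("pics/c3.png",cv2.convertScaleAbs(np.hstack(ims),alpha=1.4,beta=0))
E
```

```text
time_s: 7.28
ee_pos: [485.1, -287.8, 78.4]
ee_rot: [-179.4, -1.0, -12.1]
force: [-0.6, 0.0, -0.7]
gripper_width: 19.3
delta tool cm [-0.6   0.77  1.82] rot [-179.4   -1.   -12.1]
```

View pics/c3.png

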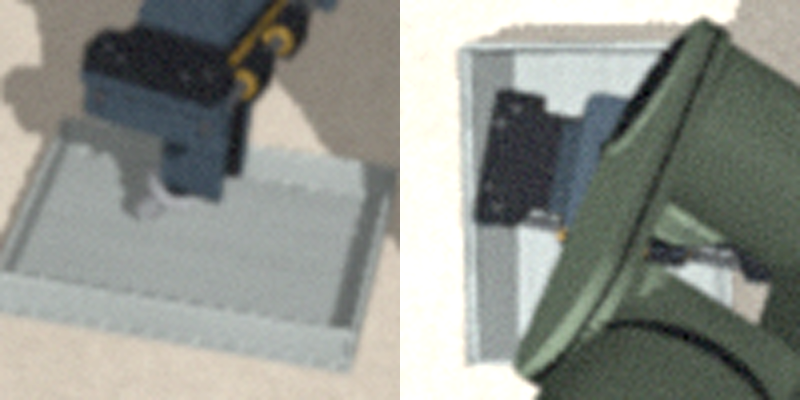

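The plug hangs inside the tray walls, with its stem low at (150,205) of the left crop. I'll lower it until it touches.

```bash
python3 -m jog '[[[-0.4,0.5,0.6],0,0],[[0,0,0.5],0,0],[[0,0,0.5],0,0],[[0,0,0],0,0]]' 12; python3 -m jog '[[[0,0,0.3],0,0],[[0,0,0],0,0]]' 12
```

```text
time_s: 7.88
ee_pos: [481.1, -293.5, 63.3]
ee_rot: [-179.5, -1.3, -12.2]
force: [0.7, -0.7, -1.0]
gripper_width: 19.4
time_s: 8.12
ee_pos: [481.3, -293.6, 60.1]
ee_rot: [-179.5, -1.3, -12.2]
force: [-0.6, 1.1, -0.9]
gripper_width: 19.7
```

```bash
python3 -m jog '[[[0,0,0.3],0,0],[[0,0,0],0,0]]' 12; python3 -m jog '[[[0,0,0.3],0,0],[[0,0,0],0,0]]' 12; python3 -m jog '[[[0,0,0.2],0,0],[[0,0,0],0,0]]' 12
```

```text
time_s: 8.38
ee_pos: [481.3, -293.7, 57.9]
ee_rot: [-179.5, -1.3, -12.2]
force: [-0.9, 1.0, 1.4]
gripper_width: 19.8
time_s: 8.62
ee_pos: [480.7, -293.6, 56.2]
ee_rot: [-179.6, -1.2, -12.1]
force: [-0.1, 1.0, 1.3]
gripper_width: 19.8
time_s: 8.88
ee_pos: [480.2, -293.5, 55.3]
ee_rot: [-179.6, -1.2, -12.1]
force: [-1.7, -0.1, 1.9]
gripper_width: 19.8
```

```bash
python3 -m jog '[[[0,0,0],0,0.4],[[0,0,0],0,0.7],[[0,0,0],0,0.7],[[0,0,0],0,0.7],[[0,0,-3],0,0.7],[[0,0,-6],0,0.7],[[0,0,-6],0,0.7],[[0,0,-5],0,0.7],[[0,0,0],0,0.7]]'
python3 - <<'E'
from h import *
to((370.7,304.5,250))
f=viewer.grab_frame("side"); u,v=proj(cam(f),(485,-294,20))[0].astype(int)
cv2.imwrite("pics/c4.png",cv2.convertScaleAbs(cv2.resize(f["color"][v-50:v+50,u-60:u+60,::-1],(480,400),interpolation=cv2.INTER_CUBIC),alpha=1.4,beta=0))
E
```

```text
time_s: 10.0
ee_pos: [476.2, -294.2, 259.3]
ee_rot: [-179.5, -1.1, -12.1]
force: [0.0, 1.0, -0.7]
gripper_width: 63.9
delta tool cm [-22.91 -56.31   0.95] rot [-179.5   -1.1  -12.1]
```

View pics/c4.png

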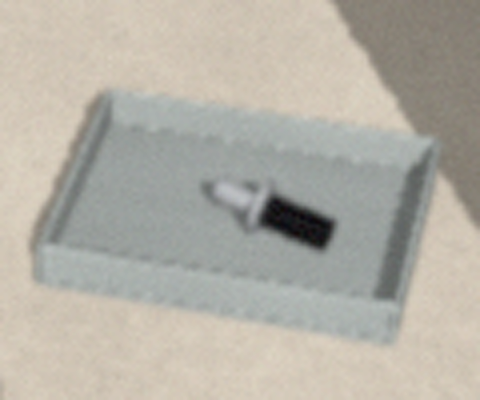

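The plug lies in the middle of the tray. Next I move to the lamp.

```bash
python3 -m jog '[[[-2.3,-5.6,0],0,0.7],[[-2.3,-5.6,0],0,0.7],[[-2.3,-5.6,0],0,0.7],[[-2.3,-5.6,0],0,0.7],[[-2.3,-5.6,0],0,0.7],[[-2.3,-5.6,0],0,0.7],[[-2.3,-5.6,0],0,0.7],[[-2.3,-5.6,0],0,0.7],[[-2.3,-5.6,0],0,0.7],[[0,0,0],0,0.7]]'
python3 - <<'E'
from h import *
to((370.7,304.5,230))
E
```

```text
time_s: 11.3
ee_pos: [368.4, 257.6, 242.1]
ee_rot: [-179.9, 0.8, -12.3]
force: [-0.3, 0.6, -0.5]
gripper_width: 63.9
delta tool cm [-0.76 -4.62  1.24] rot [-179.9    0.8  -12.3]
```

```bash
python3 -m jog '[[[-0.4,-2.5,-0.5],0,0.7],[[-0.4,-2,0],0,0.7],[[0,0,0],0,0.7],[[0,0,0],0,0.7]]'
python3 - <<'E'
from h import *
to((370.7,304.5,159))
ims=[]
for n in("side","top"):
    f=viewer.grab_frame(n); u,v=proj(cam(f),(370,304,170))[0].astype(int)
    ims.append(cv2.resize(f["color"][v-50:v+50,u-50:u+50,::-1],(400,400),interpolation=cv2.INTER_CUBIC))
cv2.imwrite("pics/c5.png",cv2.convertScaleAbs(np.hstack(ims),alpha=1.8,beta=10))
E
```

```text
time_s: 11.8
ee_pos: [368.6, 300.4, 242.3]
ee_rot: [179.5, 1.2, -12.3]
force: [0.6, 0.5, 0.9]
gripper_width: 63.7
delta tool cm [ 0.29 -0.51  8.32] rot [179.5   1.2 -12.3]
```

View pics/c5.png

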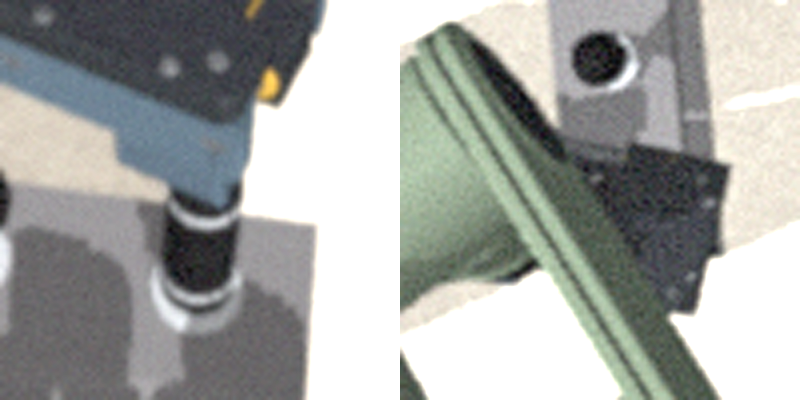

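The side view shows the lamp directly under the fingers, at (200,250) of the crop. I'll descend.

```bash
python3 -m jog '[[[0.2,-0.5,0],0,0.7],[[0,0,2],0,0.7],[[0,0,2.5],0,0.7],[[0,0,1.5],0,0.7],[[0,0,0],0,0.7]]'
python3 - <<'E'
from h import *
to((370.7,304.5,159))
E
```

```text
time_s: 12.52
ee_pos: [372.4, 304.1, 182.3]
ee_rot: [179.7, 1.0, -12.5]
force: [0.6, 0.1, -0.2]
gripper_width: 64.1
delta tool cm [-0.14 -0.01  2.33] rot [179.7   1.  -12.5]
```

```bash
python3 -m jog '[[[-0.2,0,1.2],0,0.7],[[-0.1,0,1.1],0,0.7],[[0,0,0],0,0.7],[[0,0,0],0,0],[[0,0,0],0,0],[[0,0,0],0,0],[[0,0,0],0,0]]' 20
python3 - <<'E'
from h import *
to((370.7,304.5,159))
E
```

```text
time_s: 13.4
ee_pos: [370.2, 305.5, 160.0]
ee_rot: [179.9, 0.8, -12.6]
force: [-0.5, -1.3, 0.2]
gripper_width: 26.6
delta tool cm [0.07 0.09 0.1 ] rot [179.9   0.8 -12.6]
```

```bash
python3 -m jog '[[[0,0,-0.8],0,0],[[0,0,-1.5],0,0],[[0,0,-1.8],0,0],[[0,0,-1.8],0,0],[[0,0,-1.8],0,0],[[0,0,-1.8],0,0],[[0,0,-1.8],0,0],[[0,0,0],0,0]]' 25
python3 - <<'E'
from h import *
to((370.7,304.5,330))
E
```

```text
time_s: 14.4
ee_pos: [371.9, 305.9, 279.1]
ee_rot: [-179.9, 0.8, -12.6]
force: [-0.6, -1.1, -1.5]
gripper_width: 24.7
delta tool cm [-0.16  0.16 -5.09] rot [-179.9    0.8  -12.6]
```

```bash
python3 -m jog '[[[0,0,-2.5],0,0],[[0,0,-2.5],0,0],[[0,0,0],0,0]]'
python3 - <<'E'
from h import *
ims=[]
for n in("side","top"):
    f=viewer.grab_frame(n); c=cam(f); u,v=proj(c,(555.3,52.5,150))[0].round().astype(int); print(n,u,v,proj(c,(555.3,52.5,150)))
    ims.append(cv2.resize(f["color"][v-25:v+25,u-25:u+25,::-1],(400,400),interpolation=cv2.INTER_CUBIC))
cv2.imwrite("pics/c6.png",cv2.convertScaleAbs(np.hstack(ims),alpha=2.2,beta=0))
E
```

```text
time_s: 14.78
ee_pos: [371.6, 305.2, 327.9]
ee_rot: [179.9, 1.0, -12.6]
force: [0.4, -0.8, -1.3]
gripper_width: 24.5
side 306 234 [[305.94815416 234.10487004]]
top 307 236 [[306.85837461 236.12220491]]
```

View pics/c6.png

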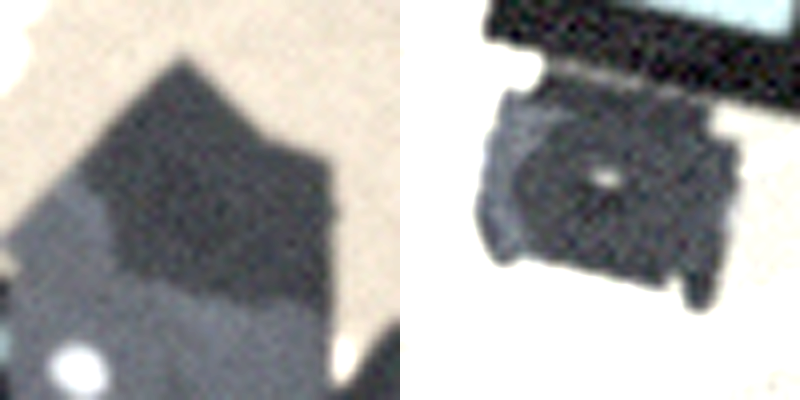

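The top view shows light through the hole at (205,178) of the right-hand crop. That puts the mouth centre at about (307,236), matching my predicted (306.9,236.1). I'll carry the lamp over the port.

```bash
python3 -m jog '[[[2,1.8,-0.3],0,0],[[3.5,3.1,0],0,0],[[4,3.5,0],0,0],[[4,3.5,0],0,0],[[4,3.5,0],0,0],[[3,2.7,0],0,0],[[1.5,1.3,0],0,0],[[0,0,0],0,0]]'
python3 - <<'E'
from h import *
to((555.3,52.5,325))
E
```

```text
time_s: 15.88
ee_pos: [543.8, 60.6, 310.7]
ee_rot: [179.2, 2.3, -12.4]
force: [0.8, -0.5, -1.1]
gripper_width: 24.2
delta tool cm [ 1.24  0.56 -1.47] rot [179.2   2.3 -12.4]
```

```bash
cat >> h.py <<'E'
def tip(p,L=141):
    s=telemetry.state(); Rm=R.from_euler("xyz",s["ee_rot"],degrees=True).as_matrix()
    t=s["ee_pos"]+L*Rm[:,2]; print("tip",np.round(t,1),"delta cm",np.round(Rm.T@(np.array(p)-t)/10,2))
E
python3 -m jog '[[[1.2,0.5,-1.5],0,0],[[0.4,0,0],0,0],[[0,0,0],0,0]]'
python3 - <<'E'
from h import *
tip((555.3,52.5,165))
f=viewer.grab_frame("side"); c=cam(f); u,v=proj(c,(550,52.5,190))[0].round().astype(int); print(u,v)
cv2.imwrite("pics/c7.png",cv2.convertScaleAbs(cv2.resize(f["color"][v-50:v+50,u-50:u+50,::-1],(600,600),interpolation=cv2.INTER_CUBIC),alpha=1.8,beta=0))
E
```

```text
time_s: 16.25
ee_pos: [556.3, 56.1, 323.8]
ee_rot: [179.3, 2.7, -12.2]
force: [-0.6, 0.8, -0.7]
gripper_width: 24.5
tip [549.5  55.8 182.9] delta cm [0.71 0.18 1.76]
308 217
```

View pics/c7.png

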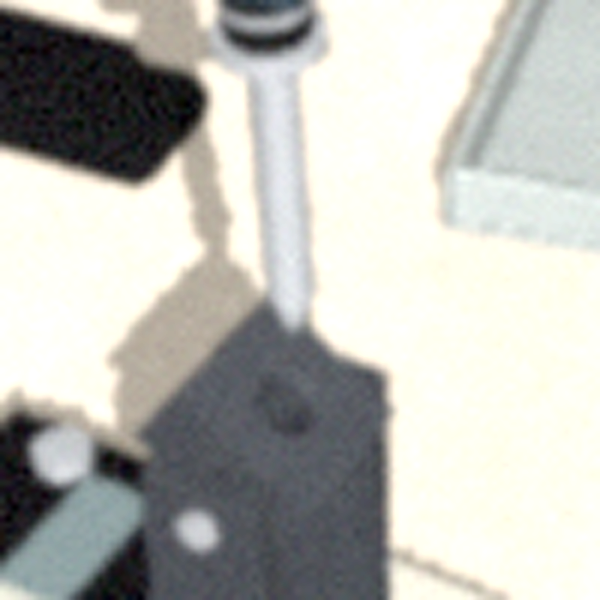

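The tip is at (306.7,221.2) and the hole at (305.5,234.7), which agrees with the model's (305.9,234.1). I'll line the tip up with the hole.

```bash
python3 - <<'E'
from h import *
c=cam(viewer.grab_frame("side")); print(proj(c,(549.5,55.8,182.9)))
o,d=ray(c,(306.7,221.2)); print(o+d*(55.8-o[1])/d[1])
E
python3 -m jog '[[[0.8,0.2,0.7],0,0],[[0,0,0],0,0],[[0,0,0],0,0]]'
python3 - <<'E'
from h import *
tip((555.3,52.5,152))
E
```

```text
[[308.07353663 221.29903493]]
[551.91523627  55.8        182.55458829]
time_s: 16.73
ee_pos: [563.0, 52.7, 315.6]
ee_rot: [179.3, 2.7, -12.1]
force: [-0.4, 0.3, -1.8]
gripper_width: 24.5
tip [556.1  52.4 174.8] delta cm [ 0.03 -0.02  2.28]
```

```bash
python3 -m jog '[[[0,0,1],0,0],[[0,0,1],0,0],[[0,0,0.8],0,0],[[0,0,0],0,0]]'
python3 - <<'E'
from h import *
tip((555.3,52.5,143))
E
```

```text
time_s: 17.23
ee_pos: [560.5, 52.7, 285.0]
ee_rot: [179.3, 2.9, -12.2]
force: [0.2, 0.4, -0.9]
gripper_width: 24.1
tip [553.2  52.4 144.2] delta cm [ 0.21 -0.06  0.11]
```

```bash
python3 -m jog '[[[-0.8,0,0.2],0,0],[[-1,0,0.2],0,0],[[-1,0,0.2],0,0],[[0,0,0],0,0]]' 8
python3 - <<'E'
from h import *
tip((555.3,52.5,143))
f=viewer.grab_frame("side"); c=cam(f); u,v=proj(c,(540,52.5,200))[0].round().astype(int); print(u,v)
cv2.imwrite("pics/c8.png",cv2.convertScaleAbs(cv2.resize(f["color"][v-50:v+50,u-50:u+50,::-1],(500,500),interpolation=cv2.INTER_CUBIC),alpha=1.8,beta=0))
E
```

```text
time_s: 17.73
ee_pos: [531.9, 58.8, 281.6]
ee_rot: [179.3, 2.6, -12.1]
force: [0.0, 0.8, -1.2]
gripper_width: 25.2
tip [525.3  58.4 140.8] delta cm [ 3.04 -0.05 -0.36]
314 213
```

View pics/c8.png

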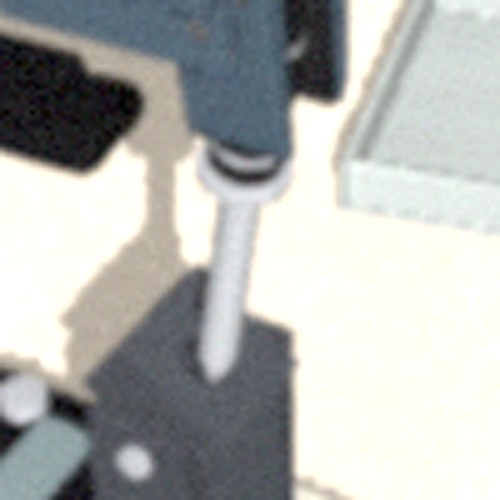

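```bash
python3 - <<'E'
from h import *
np.set_printoptions(precision=1,suppress=True)
c=cam(viewer.grab_frame("side")); O=np.array((555.3,52.5,150.));y=np.radians(-12.6)
h=np.array((np.cos(y),np.sin(y),0));Z=np.array((0,0,1.));s,k=np.sin(.6109),np.cos(.6109)
X=h*k+Z*s;A=-h*s+Z*k;Y=np.cross(A,X)
print("O,rim-,rim+",proj(c,[O,O-8.5*X,O-10.5*X,O+8.5*X]))
o,d=ray(c,(306.6,239)); t=((O-o)@Y)/(d@Y); p=o+t*d
T=telemetry.state()["ee_pos"]
print("tip in port plane",p,"port coords",(p-O)@X,(p-O)@A,"dist",np.linalg.norm(p-T),"tcp",(T-O)@X,(T-O)@Y,(T-O)@A)
E
```

```text
O,rim-,rim+ [[305.9 234.1]
 [309.5 237.5]
 [310.4 238.3]
 [302.4 230.7]]
tip in port plane [554.4  52.7 139.1] port coords -7.025972012453624 -8.414393092350297 dist 144.17996128658845 tcp 56.12948438906549 1.0754183210151291 121.19306440432611
```

The lamp is pivoting in the pads. The tip projects to port coordinates (-7, -8), which is inside the hole. I'll continue the swing.

```bash
python3 -m jog '[[[-0.9,0,0.3],0,0],[[-0.9,0,0.4],0,0],[[-0.9,0,0.5],0,0],[[-0.9,0,0.5],0,0],[[0,0,0],0,0]]' 8
cat >> h.py <<'E'
O=np.array((555.3,52.5,150.));_y=np.radians(-12.6)
_h=np.array((np.cos(_y),np.sin(_y),0));_Z=np.array((0,0,1.));_s,_k=np.sin(.6109),np.cos(.6109)
X=_h*_k+_Z*_s;A=-_h*_s+_Z*_k;Y=np.cross(A,X)
def port(h):
    T=telemetry.state()["ee_pos"]-O; print("tcp in port",np.round([T@X,T@Y,T@A],1)); to(O+h*A)
E
python3 - <<'E'
from h import *
port(130)
E
```

```text
time_s: 18.45
ee_pos: [494.2, 66.7, 265.0]
ee_rot: [179.3, 2.6, -12.2]
force: [-0.4, 0.4, -0.9]
gripper_width: 24.8
tcp in port [ 14.6   0.6 130.2]
delta tool cm [-1.15  0.04  0.91] rot [179.3   2.6 -12.2]
```

```bash
python3 -m jog '[[[-0.6,0,0.45],0,0],[[-0.6,0,0.45],0,0],[[0,0,0],0,0]]' 8
python3 - <<'E'
from h import *
port(46)
# bright barrel line in side view
f=viewer.grab_frame("side");c=cam(f);im=f["color"];hsv=cv2.cvtColor(im,cv2.COLOR_RGB2HSV)
a,b=proj(c,[O,O+50*A]); print("expected O, flange",a,b)
for k in range(2,50,6):
    p=proj(c,O+k*A)[0];v=int(round(p[1])); row=im[v,int(p[0])-12:int(p[0])+13].astype(int).sum(1)//3
    print(k,p.round(1),row)
E
```

```text
time_s: 18.82
ee_pos: [481.4, 69.4, 256.1]
ee_rot: [179.3, 2.6, -12.2]
force: [-0.0, 0.3, -1.2]
gripper_width: 24.6
tcp in port [ -1.2   0.4 130.4]
delta tool cm [ 5.24 -0.01  6.61] rot [179.3   2.6 -12.2]
expected O, flange [305.94815416 234.10487004] [320.24503332 221.08915148]
2 [306.5 233.6] [ 57  53  52  56  53  52  47  43  56  89 103 110 115 115 117 113 108  97
  84  68  59  56  52  52  55]
8 [308.2 232.1] [ 54  52  51  56  50  44  43  59  80  97 105 113 114 117 116 113 108 100
  89  73  60  56  52  52  50]
14 [309.8 230.6] [ 52  54  55  47  41  36  46  62  84 100 104 111 115 116 118 114 111 101
  90  69  59  52  50  48  58]
20 [311.5 229. ] [ 54  53  55  50  53  52  61  68  82  93 105 108 114 117 119 114 110 103
  88  74  60  62  79 110 137]
26 [313.2 227.5] [ 52  55  53  56  54  45  51  62  81  92 104 110 115 120 117 116 110 103
  98 104 128 144 147 152 152]
32 [315.  225.9] [ 56  54  53  56  50  41  46  57  77  91 105 108 114 116 118 118 115 110
 111 125 141 147 151 151 149]
38 [316.7 224.3] [ 51  53  54  54  51  39  47  66  91  99 104 106 114 118 116 117 114 112
 113 119 134 144 147 147 148]
44 [318.5 222.7] [ 56  55  51  50  58  92 113 107 101 105 109 112 116 118 117 112 110 107
 118 136 144 150 144 147 145]
```

The barrel follows the predicted hole axis to within about 1 px. I'll insert it.

```bash
python3 -m jog '[[[0.45,0,0.5],0,0],[[0.45,0,0.55],0,0],[[0.45,0,0.55],0,0],[[0.45,0,0.55],0,0],[[0,0,0],0,0]]' 10
python3 -c "
from h import *
port(46)"
```

```text
time_s: 19.5
ee_pos: [499.4, 65.1, 231.1]
ee_rot: [179.3, 2.7, -12.2]
force: [0.4, -0.1, -1.5]
gripper_width: 24.7
tcp in port [-0.4  0.1 99.3]
delta tool cm [ 3.3  -0.02  4.19] rot [179.3   2.7 -12.2]
```

```bash
python3 -m jog '[[[0.5,0,0.6],0,0],[[0.5,0,0.63],0,0],[[0.5,0,0.63],0,0],[[0.5,0,0.63],0,0],[[0.4,0,0.5],0,0],[[0,0,0],0,0]]' 10
python3 -c "
from h import *
port(46)"
```

```text
time_s: 20.25
ee_pos: [523.0, 59.6, 197.7]
ee_rot: [179.3, 2.7, -12.2]
force: [-0.2, -0.2, -0.8]
gripper_width: 24.7
tcp in port [ 0.3 -0.2 58.1]
delta tool cm [ 0.72 -0.02  0.97] rot [179.3   2.7 -12.2]
```

```bash
python3 -m jog '[[[0.35,0,0.45],0,0],[[0.3,0,0.4],0,0],[[0,0,0],0,0]]' 10
python3 -m jog '[[[0.15,0,0.2],0,0],[[0.1,0,0.15],0,0],[[0,0,0],0,0]]' 10
python3 -c "
from h import *
port(46)"
```

```text
time_s: 20.62
ee_pos: [528.9, 58.3, 188.9]
ee_rot: [179.3, 2.7, -12.2]
force: [0.0, -0.3, -0.5]
gripper_width: 25.2
time_s: 21.0
ee_pos: [529.1, 58.3, 188.0]
ee_rot: [179.3, 2.9, -12.2]
force: [-0.2, 0.9, -1.2]
gripper_width: 25.0
tcp in port [-0.2 -0.  46.6]
delta tool cm [ 0.05 -0.    0.03] rot [179.3   2.9 -12.2]
```

```bash
python3 -m jog '[[[0.2,0,0.3],0,0],[[0.2,0,0.3],0,0],[[0,0,0],0,0]]' 10
python3 - <<'E'
from h import *
port(46)
f=viewer.grab_frame("side");c=cam(f); u,v=proj(c,O+20*A)[0].round().astype(int)
cv2.imwrite("pics/c9.png",cv2.convertScaleAbs(cv2.resize(f["color"][v-40:v+40,u-40:u+40,::-1],(560,560),interpolation=cv2.INTER_CUBIC),alpha=1.8,beta=0))
E
```

```text
time_s: 21.38
ee_pos: [531.3, 57.9, 184.9]
ee_rot: [179.4, 3.0, -12.2]
force: [0.3, -0.5, -2.1]
gripper_width: 24.8
tcp in port [-0.1  0.  42.8]
delta tool cm [-0.19  0.   -0.26] rot [179.4   3.  -12.2]
```

```bash
python3 -m jog '[[[0.2,0,0.3],0,0],[[0.2,0,0.3],0,0],[[0,0,0],0,0]]' 10
python3 - <<'E'
from h import *
port(46)
f=viewer.grab_frame("side");c=cam(f); u,v=proj(c,O+20*A)[0].round().astype(int);print(u,v)
cv2.imwrite("pics/c9.png",cv2.convertScaleAbs(cv2.resize(f["color"][v-40:v+40,u-40:u+40,::-1],(560,560),interpolation=cv2.INTER_CUBIC),alpha=1.8,beta=0))
for k in (0,2.5,5,10):
    p=proj(c,O+k*A)[0];v=int(round(p[1])); print(k,p.round(1),f["color"][v,int(p[0])-14:int(p[0])+15].astype(int).sum(1)//3)
E
```

```text
time_s: 21.8
ee_pos: [533.8, 57.3, 181.3]
ee_rot: [179.4, 3.1, -12.3]
force: [-0.1, 0.7, -1.4]
gripper_width: 25.0
tcp in port [-0.1 -0.  38.3]
delta tool cm [-0.47  0.   -0.61] rot [179.4   3.1 -12.3]
312 229
0 [305.9 234.1] [ 50  50  53  51  54  59  72 103 124 126 109  79  59  53  55  56  55  56
  55  57  54  56  56  56  58  54  55  60  61]
2.5 [306.6 233.5] [ 51  56  51  56  60  83 107 124 120  88  65  59  56  54  53  58  53  55
  55  54  55  58  56  56  56  56  60  60  54]
5 [307.3 232.8] [ 56  51  56  60  83 107 124 120  88  65  59  56  54  53  58  53  55  55
  54  55  58  56  56  56  56  60  60  54  61]
10 [308.7 231.6] [ 55  53  62  85 109 121 107  72  53  57  53  53  55  57  56  56  54  56
  54  58  55  58  57  56  58  56  49  57  96]
```

View pics/c9.png

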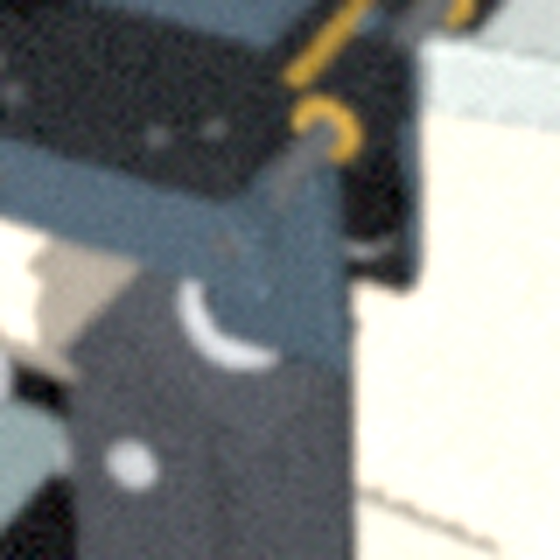

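The flange appears to lie on the port face: its bright rim runs from (297.7,230.4) to (306,241.6). I'll check its height numerically.

```bash
python3 - <<'E'
from h import *
f=viewer.grab_frame("side");c=cam(f); g=cv2.cvtColor(f["color"],cv2.COLOR_RGB2GRAY)
a=np.linspace(0,2*np.pi,72)
for h in (0,2.5,5,7.5,10,15):
    q=proj(c,[O+h*A+16*(np.cos(t)*X+np.sin(t)*Y) for t in a]); print(h,"min u",q[:,0].min().round(1),"max v",q[:,1].max().round(1))
m=(g[220:250,290:318]>85).astype(np.uint8); n,l,s,_=cv2.connectedComponentsWithStats(m)
print(s[1:]+np.array([290,220,0,0,0]))
E
```

```text
0 min u 297.6 max v 242.6
2.5 min u 298.3 max v 242.0
5 min u 299.0 max v 241.4
7.5 min u 299.7 max v 240.7
10 min u 300.4 max v 240.1
15 min u 301.7 max v 238.9
[[290 227   1   1   1]
 [298 229  13  13  69]]
```

```bash
python3 -m jog '[[[0,0,0],0,0.6],[[0,0,0],0,0.7],[[0,0,0],0,0.7],[[0,0,0],0,0.7],[[-0.3,0,-1.5],0,0.7],[[-0.5,0,-4],0,0.7],[[-1,0,-5],0,0.7],[[-3,0,-5],0,0.7],[[-5,0,-2],0,0.7],[[-3,0,0],0,0.7]]'
python3 -m jog '[[[-5,0,-1],0,0.7],[[-5,0,0],0,0.7],[[-3,0,0],0,0.7],[[0,0,0],0,0.7],[[0,0,0],0,0.7]]'
python3 - <<'E'
from h import *
f=viewer.grab_frame("side");c=cam(f); g=cv2.cvtColor(f["color"],cv2.COLOR_RGB2GRAY)
m=(g[220:250,290:318]>85).astype(np.uint8); n,l,s,_=cv2.connectedComponentsWithStats(m)
print(s[1:]+np.array([290,220,0,0,0]))
t=viewer.grab_frame("top");d=cam(t)
for F,C,r in((f,c,"side"),(t,d,"top")):
    g=cv2.cvtColor(F["color"],cv2.COLOR_RGB2GRAY); u,v=proj(C,O+36*A)[0].round().astype(int)
    k=(g[v-22:v+22,u-22:u+22]<32).astype(np.uint8); n,l,s,ce=cv2.connectedComponentsWithStats(k)
    i=1+s[1:,4].argmax(); M=cv2.minAreaRect(np.argwhere(l==i)[:,::-1].astype(np.float32))
    print(r,"dark blob",s[i,4],ce[i]+[u-22,v-22],M[1:], "expected handle mid/ends",proj(C,[O+36*A,O+5*A,O+67*A]).round(1).tolist())
cv2.imwrite("pics/c10.png",f["color"][:,:,::-1])
E
```

```text
time_s: 23.15
ee_pos: [417.9, 85.0, 372.6]
ee_rot: [179.6, 2.7, -12.3]
force: [0.8, 0.4, -0.4]
gripper_width: 64.0
time_s: 23.78
ee_pos: [285.5, 113.2, 395.1]
ee_rot: [180.0, 2.1, -12.2]
force: [0.4, 0.9, 0.1]
gripper_width: 63.9
[[290 220   8   8  33]
 [310 220   2   1   2]
 [299 226  17  17  85]]
side dark blob 177 [313.10169492 228.09039548] ((14.99769115447998, 14.29604434967041), 52.12501525878906) expected handle mid/ends [[316.1, 224.8], [307.3, 232.8], [325.4, 216.4]]
top dark blob 131 [303.51908397 244.24427481] ((9.838699340820312, 17.8885440826416), 26.56505012512207) expected handle mid/ends [[304.5, 243.4], [306.5, 237.1], [302.4, 249.9]]
```

```bash
python3 - <<'E'
from h import *
a=np.linspace(0,2*np.pi,90)
for n in("side","top"):
    F=viewer.grab_frame(n);C=cam(F);g=cv2.cvtColor(F["color"],cv2.COLOR_RGB2GRAY).astype(int)
    p5,p=proj(C,[O+40*A,O+67*A]); e=(p-p5)/np.linalg.norm(p-p5)
    prof=[int(cv2.getRectSubPix(g.astype(np.float32),(1,1),tuple(map(float,p+e*s)))[0,0]) for s in np.arange(-16,10,1)]
    print(n,"profile along axis from -16px",prof,"dir",e.round(2))
    for h in(0,4,8):
        q=proj(C,[O+(67+h)*A+12.5*(np.cos(t)*X+np.sin(t)*Y) for t in a]); print(h,"cap end px",((q-p)@e).max().round(1))
E
```

```text
side profile along axis from -16px [9, 8, 11, 10, 14, 33, 67, 80, 62, 29, 14, 7, 11, 12, 13, 16, 11, 17, 13, 24, 54, 101, 132, 141, 140, 141] dir [ 0.74 -0.67]
0 cap end px 5.7
4 cap end px 7.3
8 cap end px 9.0
top profile along axis from -16px [44, 37, 15, 9, 11, 7, 8, 5, 20, 30, 43, 29, 22, 12, 14, 15, 10, 20, 21, 24, 65, 124, 163, 167, 160, 171] dir [-0.31  0.95]
0 cap end px 5.0
4 cap end px 5.9
8 cap end px 6.8
```

```bash
python3 -c "
from workcell import job_done
print(job_done())"
```

```text
the job is handed in; nothing more can be done
None
```

I handed the job in at about 24 s of robot time. The plug is in the tray and the lamp is in the port with its flange seated.

- **Plug:** I pulled it out along the hole axis, lowered it until it touched the tray floor and let go. The picture afterwards showed it lying in the middle of the tray.
- **Lamp:** The moves cannot tilt the tool, so I set the tip in the hole and swung the lamp over in a light grip. I then slid it down the axis, let go and backed clear.

**Last checks:**
- After release, the handle end in both views is where a seated lamp should be, to about 1 px (about 2 mm).
- The flange rim sat about 1 px further down the slope than before I let go, which fits the 1.5 mm side clearance in the hole.
- One check disagreed. During the final push the force reading never showed a clear contact, and the gripper went about 8 mm past the expected stop. The lamp had probably slid a little in the grip, so I judged the seating from the images alone.
- I did not measure the final lean angle separately.
- I did not measure the other rods, the bottle or the mouse again at the end. No contact forces suggested they were touched.

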